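# Snap the handpiece clip onto the bench rail

## Robot

A 6-joint arm with a two-finger parallel gripper is mounted at the origin on the work surface. World frame = base frame: x ahead of the robot, y to its left, z up, the work surface at z = 0. Lengths are in mm, angles in rad, forces in N, time in s.
With the tool pointing down it reaches from about 350 to 975 mm from the base axis. Payload 7.1 kg.
Tool frame: the origin (TCP) lies between the finger pads; the fingertips stand 8 mm ahead of it and the grasp point (between the pads) lies 11 mm behind it (ctrl.tips_ahead is the distance from the TCP to the fingertips, in mm); y points along the fingers, z is the direction in which the jaws open and shut, and the axes are right-handed (so a half turn about y gives the same grasp; the last joint's range is limited). The gripper opens to 88 mm and grips with 3 to 60 N. Pads are 20 mm wide; open, the fingers measure 115 mm over their backs; the gripper's body (75 mm by 178 mm) begins 61 mm behind the grasp point.
Start: joints at [1.136, 0.423, 1.63, -0, 1.089, -0.019], TCP at [252.419, 571.743, 230.675] pointing down, gripper open.
Joint ranges: [-3, 3], [-0.9, 2.11], [0.09, 2.58], [-1.31, 4.45], [0.11, 2.69], [-2.54, 2.54]. Speed limits (rad/s): [2.39, 2.39, 3.01, 3.14, 3.14, 3.14].

## Interface

Orientations are given as a rotation vector (axis times angle).
In Python, from workcell import ctrl gives the robot as it stands.
- The arm moves only by the shell command python3 -m creep 'ROWS'. ROWS is JSON, a list of rows, each an object of numbers: "tx", "ty", "tz": the shift along the world's x, y, z in mm; "rx", "ry", "rz": the turn, a rotation vector about the world's x, y, z in rad; "fingers": the closure in counts, from 0 (fully open) to 255 (shut). A call has 1 to 10 rows; each row is the pose to reach, as a shift and turn from the pose commanded when the call began; what a row does not reach only later rows make up. A row lasts 1/8 s, in which the tool goes at most 62.5 mm and 10.7 degrees, less where a joint would pass 70% of its speed; a pose out of reach is approached as far as the arm can. A call with a gripper value outside its range is refused whole. The fingers move at their own pace and stop on an object; the grip force is fixed at half the most. Time passes only in rows, so rows that repeat a pose let the fingers close. It gives the time, the measured TCP pose, the force and the opening at its end, in the units of the state.
- ctrl.get_obs(): the state, without advancing time (a new reading comes with each control period).
- ctrl.get_image(name): name is "side" or "top"; returns a dict with "pixels" (480x640x3 uint8, blue, green, red), "intrinsics" (3x3 intrinsics, pixels), "k1" (the pictures are not rectified: a ray, as slopes to the right and down, at radius r is drawn at 1 + k1 r^2 times it, then the intrinsics apply), "rvec" (rotation vector, rad) and "tvec" (3), from world to camera coordinates, as OpenCV has them. Camera axes: x right, y down, z forward; pixel columns grow to the right and rows downward; lengths in mm; the calibration is good to about 2 mm. A picture is of the moment at which its call begins. There is no depth.
- ctrl.close_job(): hands the job in, once; it reports no verdict.
The state is a dict: "t": time; "qpos": joint angles; "qvel": joint speeds; "joint_torque": joint torques, N m; "ee_pos": TCP position; "orientation": TCP orientation; "ft_force": force on the tool from outside, world axes, zero at the start; "moment": the same for the moment, N m; "width": finger opening in mm.
Only numpy, scipy, OpenCV 4.12 (cv2) and the standard library are available. Lean on these libraries where they do the work, as an engineer would, in place of code of your own. Each camera call takes 0.05 s, during which the arm holds its last target.

## Task

Take the small white spring clip with the flat U-shaped rest, and press it down over the square rod of the bench rail, on the long free stretch at least 30 mm clear of the forked stop plate and with its rest pointing to the robot's side, until it clicks fully home. Then slide it along the rod until it sits flush against the stop plate, and let go of it. Be gentle: nothing may push on the rail or the stop with more than 20 N, and leave everything else on the bench where it is.

Things in the scene. Friction and masses are not known exactly. Their poses are not given: they have to be found in the camera images.
- clip: White plastic spring clip, 84 g, stands on its jaw lips, C open downward. Origin: centre of the lips' underside; z up, y along the bore, flat U rest to -x. Over the origin: block 30 (x) by 26 mm (y) from 26 to 38 mm, grip fin from 38 to 68 mm. Length along y 26 mm: end faces 13 mm from the origin.
- clip_fin (a point): Middle of the clip's grip fin, 53 mm over its origin; fin 10 mm thick (x), 26 mm long (y), 30 mm high. Hold it here from above, fingers closing along the clip's x, tips clear of the block (above 38 mm).
- clip_roof (a point): Middle of the bore's flat roof, 26 mm over the origin. Lips flare from 22 mm apart at 0 to a 9 mm throat at 10 to 13 mm; bore above it 12.8 mm wide. The jaws are slippery and sprung: over the rod, the first 3 mm take 4 to 12 N to spread them, then a drag of 0 to 5 N; they snap shut and the force rises steeply as the roof meets the rod, 14 to 20 mm below first touch; play then 1 mm. Press at 20 mm/s or slower. Slides on with little friction.
- clip_rest (a point): Open end of the clip's U rest, 50 mm to -x of its origin and 30 mm above it; the rest is 34 mm wide, 6 mm thick.
- clip_jaw_front (a joint): Angle of the clip's jaw on the side of the rest: 0 closed, about 0.09 rad when spread over the rod (spring returns it).
- clip_jaw_back (a joint): Angle of the clip's other jaw, likewise.
- rail: Fixed bench rail: base plate 70 by 360 mm, 12 mm thick; slotted uprights 116 mm high at y = +-164 mm carry a level square steel rod, 12 by 12 mm, along y over x = 0. Origin: under the base's centre, z up, -x to the robot. The rod's height in the slots varies: its top is 93 to 109 mm above the origin, not measured, to be felt for.
- stop: Fixed forked aluminium plate astride the rod, 8 mm thick (y), 52 mm wide (x), 98 mm high. Origin: on the base plate's top under the plate's middle; axes as the rail's. The clip must meet its -y face, 4 mm from the origin; the long free stretch of rod, over 170 mm, is on that -y side.
- wideclip: Leave alone: a clip of the same kind, 22 mm long, for a thicker rod (bore 26 mm wide, block 43 mm), without a rest. Origin under its middle; 68 mm high.
- cast: Leave alone: plaster horseshoe dental cast, about 65 by 58 mm, 26 mm high. Origin under its middle.
- cast2: Leave alone: a like cast, about 71 by 64 mm, 26 mm high.
- bottle: Leave alone: amber bottle, 44 mm across, 100 mm high. Origin under its middle.
- bowl: Leave alone: dark rubber mixing bowl, 110 mm across, 55 mm high. Origin under its middle.
- knife: Leave alone: brush, 170 mm long along its x. Origin under its middle.
- jar: Leave alone: jar, 60 mm across, 45 mm high. Origin under its middle.

How it is judged:
By the outcome, as a careful person would: the job done as asked, in the order asked, and still so for the second after the job is handed in, with the robot touching nothing.
It also fails if it takes over 54 s, if anything falls off the work surface, if the arm or the gripper's body presses on something with over 40 N, if the wrist force passes 120 N, or if a joint passes its speed limit or range.

## Working session

There is one attempt and no reset: what is moved stays moved. The work goes in short steps, Python scripts to look and compute and a shell command to move; the robot and the scene stay as the last step left them, time stands still between calls to the robot, and variables do not carry over. Pictures are saved under pics/ and viewed, and the job is handed in when it is done.

```bash
ls; mkdir -p pics; cat > h.py <<'E'
import numpy as np, cv2
from workcell import ctrl
def save(n,tag):
    im=ctrl.get_image(n); np.savez(f'pics/{tag}.npz',**{k:np.array(v) for k,v in im.items()}); cv2.imwrite(f'pics/{tag}.png',np.array(im['pixels'])); return im
def ld(tag): return dict(np.load(f'pics/{tag}.npz'))
def proj(im,P):
    R,_=cv2.Rodrigues(im['rvec'].astype(float)); p=np.atleast_2d(P)@R.T+im['tvec'].ravel()
    s=p[:,:2]/p[:,2:]; s=s*(1+float(im['k1'])*(s**2).sum(1,keepdims=True)); K=im['intrinsics']
    return s@K[:2,:2].T+K[:2,2]
def ray(im,uv):
    d=np.array([float(im['k1']),0,0,0]); s=cv2.undistortPoints(np.array(uv,float).reshape(-1,1,2),im['intrinsics'].astype(float),d).reshape(-1,2)
    R,_=cv2.Rodrigues(im['rvec'].astype(float)); D=np.c_[s,np.ones(len(s))]@R; C=-R.T@im['tvec'].ravel(); return C,D
def atz(im,uv,z):
    C,D=ray(im,uv); return C+D*((z-C[2])/D[:,2])[:,None]
def tri(a,ua,b,ub):
    C1,D1=ray(a,[ua]);C2,D2=ray(b,[ub]);D1=D1[0]/np.linalg.norm(D1);D2=D2[0]/np.linalg.norm(D2)
    t=np.linalg.lstsq(np.c_[D1,-D2],C2-C1,rcond=None)[0];p=C1+t[0]*D1;q=C2+t[1]*D2
    return (p+q)/2,np.linalg.norm(p-q)
def crop(tag,u0,v0,u1,v1,s,out):
    p=ld(tag)['pixels'][v0:v1,u0:u1]; cv2.imwrite(f'pics/{out}.png',cv2.resize(p,None,fx=s,fy=s,interpolation=cv2.INTER_CUBIC))
E
python3 - <<'E'
from h import *
o=ctrl.get_obs(); print(o, ctrl.tips_ahead)
for n in('top','side'):
    im=save(n,n+'0'); R,_=cv2.Rodrigues(np.array(im['rvec'])); print(n,im['intrinsics'],im['k1'],-R.T@np.array(im['tvec']).ravel(),R)
E
```

```text
pics
{'t': 0.0, 'qpos': array([ 1.13599819e+00,  4.23864554e-01,  1.63068044e+00,  1.68693321e-05,
        1.08861734e+00, -1.90112357e-02]), 'qvel': array([-0.00102922,  0.00029789,  0.00143418,  0.00055653,  0.00080508,
        0.00135072]), 'joint_torque': array([ 9.89808577e-04, -5.44620109e+01, -2.73664999e+01,  6.43955567e-02,
        2.27625424e-02, -1.48705712e-04]), 'ee_pos': array([252.19129569, 571.26085707, 229.89064706]), 'orientation': array([-1.54761095,  0.32649737, -0.32591628]), 'ft_force': array([0.30138578, 0.68350919, 0.03216151]), 'moment': array([0.04079108, 0.01725448, 0.0038057 ]), 'width': 87.75620859797546} 8.0
top [[539.52379149   0.         325.87117626]
 [  0.         539.52379149 237.85581439]
 [  0.           0.           1.        ]] 0.00736201227061374 [ 422.77381997   20.66720798 1107.07316502] [[-0.0074421  -0.99983619  0.01649901]
 [-0.99074904  0.00513667 -0.1356096 ]
 [ 0.13550264 -0.0173556  -0.99062496]]
side [[517.75003921   0.         320.70005836]
 [  0.         517.75003921 242.84791945]
 [  0.           0.           1.        ]] -0.03327524171783798 [470.82780411 855.36359128 650.28538828] [[-0.99074111 -0.13384405  0.0227557 ]
 [-0.0920253   0.53882204 -0.83737814]
 [ 0.0998168  -0.83171905 -0.54615018]]
```

View pics/top0.png

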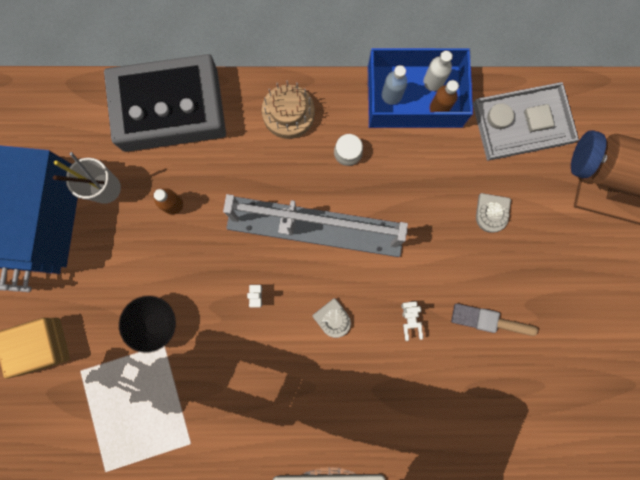

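View pics/side0.png

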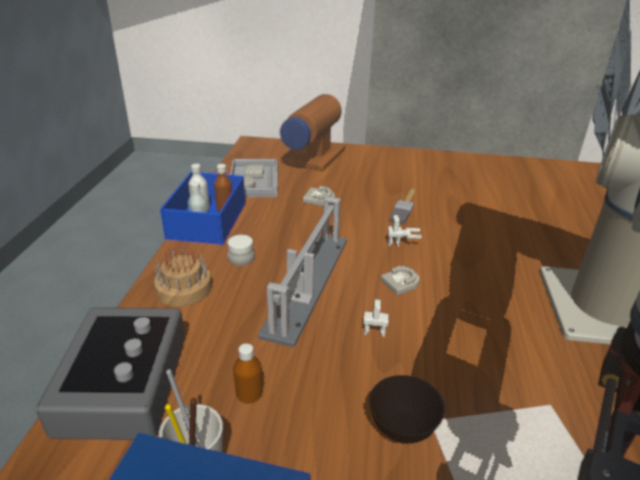

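The top view has the clip with the U rest at about (412,318) and the wide clip at (255,296). The rail runs from (230,208) to (404,230), and the stop is at (288,218). In the top view, left is +y and up is +x.

```bash
python3 - <<'E'
from h import *
crop('top0',380,280,450,350,8,'c1'); crop('top0',215,185,415,260,4,'c2'); crop('side0',375,205,435,255,10,'c3'); crop('side0',255,190,355,345,5,'c4')
E
```

```text
(no output)
```

View pics/c1.png

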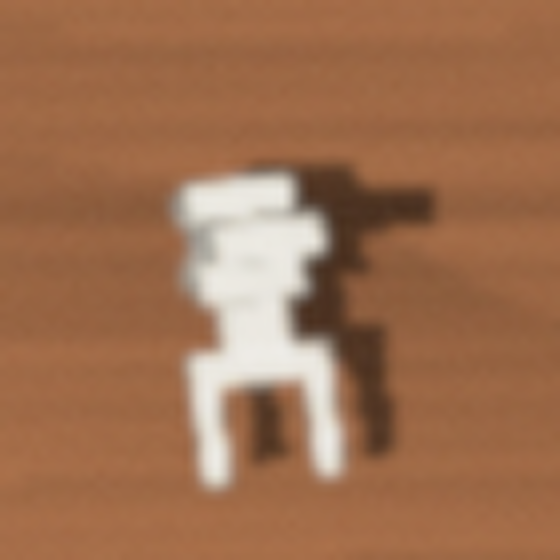

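View pics/c2.png

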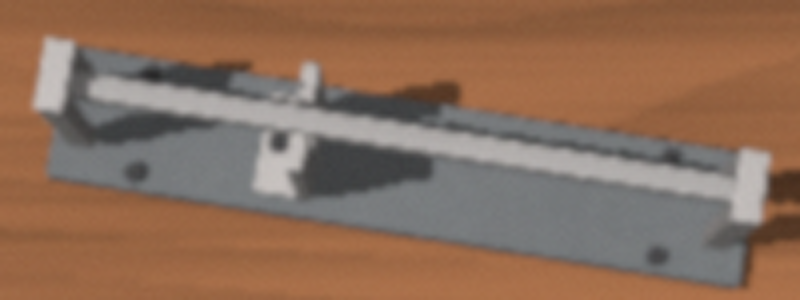

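View pics/c3.png

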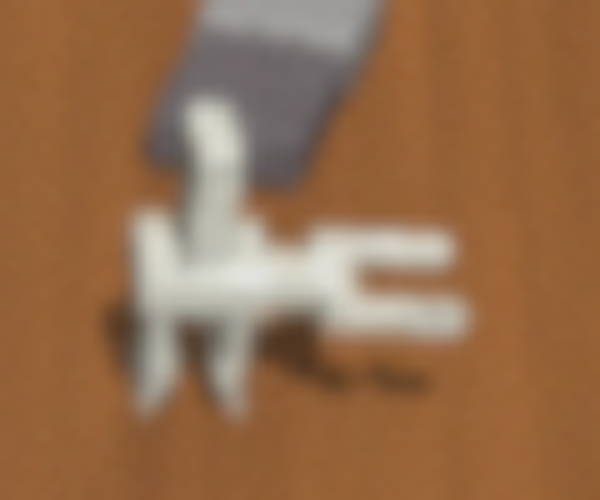

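View pics/c4.png

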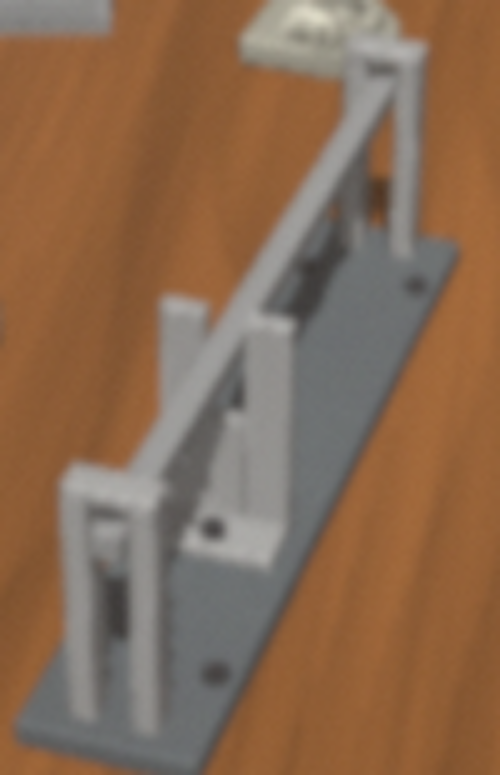

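```bash
cat > fit.py <<'E'
from h import *
from scipy.optimize import least_squares
T=ld('top0');S=ld('side0')
def c(p,s,u0,v0): p=np.array(p,float); return (p+.5)/s-.5+[u0,v0]
def pose(q,P):
    x,y,a=q; P=np.atleast_2d(P).astype(float); return np.c_[x+np.cos(a)*P[:,0]-np.sin(a)*P[:,1], y+np.sin(a)*P[:,0]+np.cos(a)*P[:,1],P[:,2]]
def fit(obs,q0):
    f=lambda q:np.concatenate([(proj(im,pose(q,P))[0]-uv) for im,P,uv in obs])
    r=least_squares(f,q0,loss='soft_l1'); return r.x,f(r.x).reshape(-1,2)
E
cat > fc.py <<'E'
from fit import *
A=lambda x,y:c((x,y),8,380,280); B=lambda x,y:c((x,y),10,375,205)
# image left = +y ; top= +x
obs=[(T,(5,13,68),A(205,222)),(T,(5,-13,68),A(322,212)),(T,(-5,-13,68),A(327,252)),(T,(-5,13,68),A(210,262)),
(T,(-50,17,30),A(202,490)),(T,(-50,-17,30),A(343,476)),
(S,(0,0,68),B(215,108)),(S,(-50,-14,30),B(455,247)),(S,(-50,14,30),B(468,317)),(S,(-11,13,0),B(238,415)),(S,(11,13,0),B(148,415))]
q,r=fit(obs,[230,-150,0]); print(q.round(3)); print(r.round(1))
E
cat > fr.py <<'E'
from fit import *
A=lambda x,y:c((x,y),4,215,185); B=lambda x,y:c((x,y),5,255,190)
obs=[(T,(0,164,116),A(56,75)),(T,(0,-164,116),A(751,186)),(T,(-35,180,12),A(49,178)),(T,(-35,-180,12),A(745,286)),
(S,(0,164,116),B(110,483)),(S,(0,-164,116),B(387,50)),(S,(-35,180,12),B(200,757)),(S,(35,180,12),B(18,722)),(S,(-35,-180,12),B(460,245))]
q,r=fit(obs,[400,50,0]); print(q.round(3)); print(r.round(1))
E
python3 fc.py; python3 fr.py
```

```text
[ 450.422 -209.316   81.123]
[[ 26.8 -16.8]
 [ 23.8  -8.4]
 [ 20.6  -8.9]
 [ 23.6 -17.3]
 [  7.5 -26.9]
 [  4.7 -16. ]
 [-11.   -8.8]
 [-15.2  -3.5]
 [-23.   -5.8]
 [-15.1 -10.8]
 [-13.7 -14.1]]
[ 596.271   21.987 -100.693]
[[ 0.2  0.7]
 [ 0.3  0.3]
 [-0.6  0.4]
 [-0.7  0.7]
 [ 0.6 -0.6]
 [-0.8 -1.6]
 [-0.5  1.2]
 [-1.3 -0.6]
 [-0.3 -1.4]]
```

```bash
sed -i 's/\[230,-150,0\]/[410,-150,0.1]/' fc.py; sed -i 's/\[400,50,0\]/[600,20,-.16]/' fr.py; python3 fc.py; python3 fr.py
```

```text
[ 4.23715e+02 -1.63451e+02  1.09000e-01]
[[ 0.9  1.4]
 [-0.3  1. ]
 [-0.2  1.3]
 [ 0.9  1.6]
 [-0.1 -3.8]
 [-0.7 -4.1]
 [ 0.3  2.1]
 [-4.3  0.1]
 [-4.  -0.4]
 [ 0.3  0. ]
 [-0.2 -0.3]]
[ 5.96271e+02  2.19870e+01 -1.62000e-01]
[[ 0.2  0.7]
 [ 0.3  0.3]
 [-0.6  0.4]
 [-0.7  0.7]
 [ 0.6 -0.6]
 [-0.8 -1.6]
 [-0.5  1.2]
 [-1.3 -0.6]
 [-0.3 -1.4]]
```

```bash
sed -i 's/-50,/-58,/g' fc.py; cat >> fc.py <<'E'
def draw(base,im,lines,tag,crop_,s):
    u0,v0,u1,v1=crop_; p=cv2.resize(im['pixels'][v0:v1,u0:u1],None,fx=s,fy=s,interpolation=cv2.INTER_CUBIC)
    for L,col in lines:
        uv=((proj(im,L)-[u0,v0]+.5)*s-.5)
        cv2.polylines(p,[np.round(uv*8).astype(np.int32)],True,col,1,cv2.LINE_AA,3)
    cv2.imwrite(f'pics/{tag}.png',p)
def box(q,x0,x1,y0,y1,z): return pose(q,[(x0,y0,z),(x1,y0,z),(x1,y1,z),(x0,y1,z)])
Ls=[(box(q,-5,5,-13,13,68),(0,0,255)),(box(q,-5,5,-13,13,38),(0,0,255)),(box(q,-15,15,-13,13,38),(255,0,0)),(box(q,-15,15,-13,13,26),(255,0,0)),(box(q,-50,-50,-17,17,30),(0,255,0)),(box(q,-11,11,-13,13,0),(0,255,255))]
if __name__=='__main__':
    draw(0,T,Ls,'oc1',(380,280,450,350),8); draw(0,S,Ls,'oc3',(375,205,435,255),10)
E
python3 fc.py
```

```text
[ 424.714 -163.275    6.386]
[[ 0.8  0.8]
 [-0.4  0.6]
 [-0.4  0.8]
 [ 0.8  1.1]
 [ 0.1 -0.2]
 [-0.4 -0.4]
 [-0.1  2.1]
 [-1.2  0.3]
 [-0.9 -0.2]
 [-0.1  0. ]
 [-0.7 -0.3]]
```

```bash
python3 -c "
import cv2,numpy as np
a=cv2.imread('pics/oc1.png');b=cv2.imread('pics/oc3.png')
a=a[:500];b=cv2.resize(b,(240*2,400)); w=np.zeros((500,560+480,3),np.uint8);w[:,:560]=a;w[:400,560:]=b;cv2.imwrite('pics/oc.png',cv2.resize(w,(800,385)))"
```

```text
(no output)
```

View pics/oc.png

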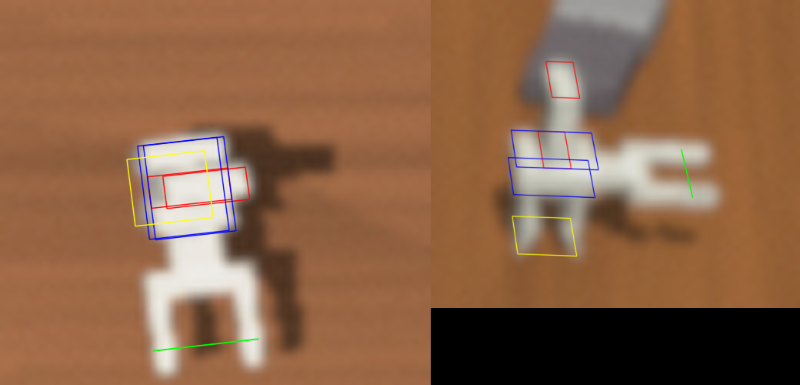

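```bash
cat >> fr.py <<'E'
from fc import draw,box
def loc(uv,im,z):
    p=atz(im,[uv],z)[0][:2]-q[:2]; a=q[2]; return np.array([p[0]*np.cos(a)+p[1]*np.sin(a),-p[0]*np.sin(a)+p[1]*np.cos(a)])
for uv,im in ((A(303,62),T),(A(322,66),T),(A(270,185),T),(A(298,195),T),(B(255,320),S),(B(293,325),S),(B(165,300),S),(B(205,303),S)): print(loc(uv,im,110).round(1))
for uv in (A(120,90),A(715,183)): print('rod',[loc(uv,T,z).round(1).tolist() for z in (93,101,109)])
for uv in (B(290,250),B(200,390),B(340,165)): print('rod side',[loc(uv,S,z).round(1).tolist() for z in (93,101,109)])
ys=float(__import__('sys').argv[1]) if len(__import__('sys').argv)>1 else 51
Ls=[(box(q,-35,35,-180,180,12),(255,0,0)),(box(q,-26,26,ys-4,ys+4,110),(0,255,0)),(box(q,-26,26,ys-4,ys+4,12),(0,255,0)),(box(q,-6,6,-164,164,101),(0,0,255)),(box(q,-5,5,-166,-162,116),(0,255,255)),(box(q,-5,5,162,166,116),(0,255,255))]
draw(0,T,Ls,'or2',(215,185,415,260),4); draw(0,S,Ls,'or4',(255,190,355,345),5)
E
python3 fr.py
```

```text
[ 5.96271e+02  2.19870e+01 -1.62000e-01]
[[ 0.2  0.7]
 [ 0.3  0.3]
 [-0.6  0.4]
 [-0.7  0.7]
 [ 0.6 -0.6]
 [-0.8 -1.6]
 [-0.5  1.2]
 [-1.3 -0.6]
 [-0.3 -1.4]]
[ 424.714 -163.275    6.386]
[[ 0.8  0.8]
 [-0.4  0.6]
 [-0.4  0.8]
 [ 0.8  1.1]
 [ 0.1 -0.2]
 [-0.4 -0.4]
 [-0.1  2.1]
 [-1.2  0.3]
 [-0.9 -0.2]
 [-0.1  0. ]
 [-0.7 -0.3]]
[26.8 52.5]
[26.3 43.4]
[-33.4  58.1]
[-36.   44.5]
[-12.3  50. ]
[-26.6  48.6]
[23.7 48.4]
[ 8.9 45.4]
rod [[3.0, 137.7], [1.6, 136.4], [0.2, 135.1]]
rod [[3.1, -149.2], [1.7, -148.3], [0.3, -147.4]]
rod side [[-2.1, -25.0], [-5.8, -13.1], [-9.5, -1.2]]
rod side [[0.2, 76.1], [-3.5, 86.5], [-7.2, 96.9]]
rod side [[-1.9, -94.5], [-5.5, -81.7], [-9.2, -68.8]]
```

View pics/or2.png

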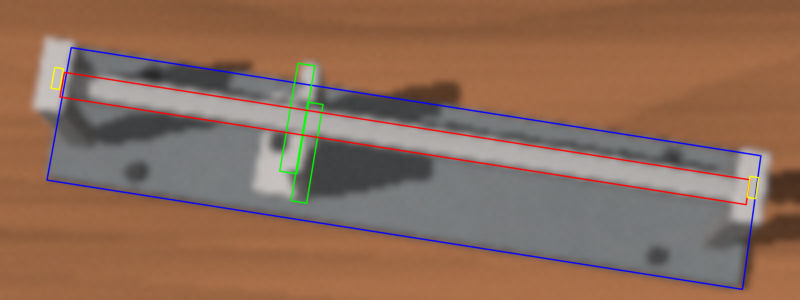

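View pics/or4.png

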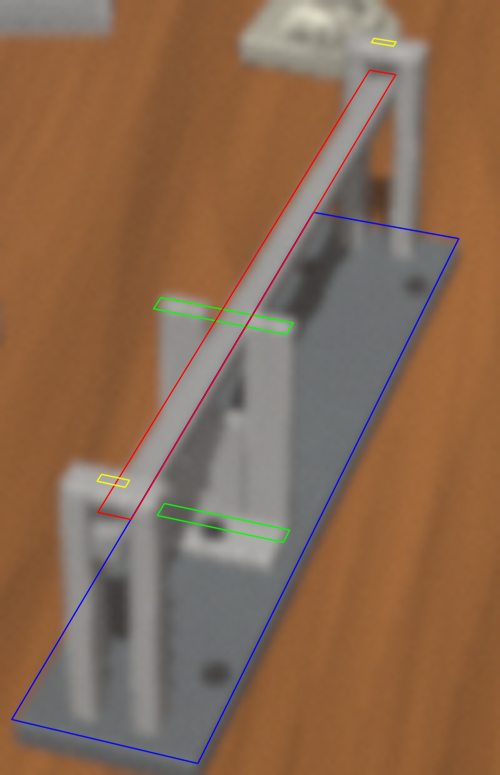

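```bash
python3 - <<'E'
from h import *
from scipy.spatial.transform import Rotation as Ro
R=Ro.from_rotvec(ctrl.get_obs()['orientation']).as_matrix(); print(R.round(3))
z=R[:,2]; print('yaw z',np.arctan2(z[1],z[0]), 'x axis',R[:,0])
a=-.162; ax=np.array([np.cos(a),np.sin(a)]); ay=np.array([-np.sin(a),np.cos(a)]); c=np.array([596.27,21.99])
for y in (49,0,-10,-40): print(y,c+ay*y)
E
```

```text
[[ 0.915 -0.001  0.404]
 [-0.404 -0.001  0.915]
 [-0.    -1.    -0.001]]
yaw z 1.1550151829444637 x axis [ 9.14801079e-01 -4.03904674e-01 -2.24510235e-05]
49 [604.17332472  70.34842696]
0 [596.27  21.99]
-10 [594.65707659  12.12093327]
-40 [589.81830635 -17.48626691]
```

```bash
python3 -m creep '[{"tx":168,"ty":-372,"rz":-0.5},{"tx":168,"ty":-372,"rz":-0.5},{"tx":168,"ty":-372,"rz":-0.5},{"tx":168,"ty":-372,"rz":-0.5},{"tx":168,"ty":-372,"rz":-0.5},{"tx":168,"ty":-372,"rz":-0.5},{"tx":168,"ty":-372,"rz":-0.5},{"tx":172,"ty":-735,"rz":-1.052},{"tx":172,"ty":-735,"rz":-1.052},{"tx":172,"ty":-735,"rz":-1.052}]'
```

```text
schema error: expected keys tx, ty, tz, rx, ry, rz, fingers
```

```bash
python3 -c "
from h import *
print(ctrl.get_obs())"
```

```text
{'t': 0.1, 'qpos': array([ 1.13599666e+00,  4.23771008e-01,  1.63058572e+00, -4.94566871e-06,
        1.08864685e+00, -1.90162063e-02]), 'qvel': array([-0.00106574, -0.00171548, -0.00084744, -0.00089253,  0.00072227,
        0.00259781]), 'joint_torque': array([ 6.43624735e-04, -5.45609522e+01, -2.74323875e+01,  6.46207016e-02,
        1.87623227e-02, -4.22511800e-05]), 'ee_pos': array([252.22072219, 571.30812074, 229.98627479]), 'orientation': array([-1.54746176,  0.3264369 , -0.32594201]), 'ft_force': array([ 1.24190247, -0.14710137,  0.00713102]), 'moment': array([-0.03524315,  0.01735991,  0.01246621]), 'width': 87.59296547412067}
```

```bash
python3 -m creep '[{"tx":168,"ty":-372,"tz":0,"rx":0,"ry":0,"rz":-0.5,"fingers":0},{"tx":168,"ty":-372,"tz":0,"rx":0,"ry":0,"rz":-0.5,"fingers":0},{"tx":168,"ty":-372,"tz":0,"rx":0,"ry":0,"rz":-0.5,"fingers":0},{"tx":168,"ty":-372,"tz":0,"rx":0,"ry":0,"rz":-0.5,"fingers":0},{"tx":168,"ty":-372,"tz":0,"rx":0,"ry":0,"rz":-0.5,"fingers":0},{"tx":168,"ty":-372,"tz":0,"rx":0,"ry":0,"rz":-0.5,"fingers":0},{"tx":168,"ty":-372,"tz":0,"rx":0,"ry":0,"rz":-0.5,"fingers":0},{"tx":172,"ty":-735,"tz":0,"rx":0,"ry":0,"rz":-1.052,"fingers":0},{"tx":172,"ty":-735,"tz":0,"rx":0,"ry":0,"rz":-1.052,"fingers":0},{"tx":172,"ty":-735,"tz":0,"rx":0,"ry":0,"rz":-1.052,"fingers":0}]'
```

```text
t: 1.35
ee_pos: [422.1, 10.4, 230.7]
orientation: [-1.254, 1.137, -1.137]
ft_force: [1.5, 0.7, -0.3]
width: 88.0
```

```bash
python3 -m creep '[{"tx":3,"ty":-172,"tz":0,"rx":0,"ry":0,"rz":0,"fingers":0},{"tx":3,"ty":-172,"tz":0,"rx":0,"ry":0,"rz":0,"fingers":0},{"tx":3,"ty":-172,"tz":-110,"rx":0,"ry":0,"rz":0,"fingers":0},{"tx":3,"ty":-172,"tz":-110,"rx":0,"ry":0,"rz":0,"fingers":0},{"tx":3,"ty":-172,"tz":-110,"rx":0,"ry":0,"rz":0,"fingers":0},{"tx":3,"ty":-172,"tz":-110,"rx":0,"ry":0,"rz":0,"fingers":0},{"tx":3,"ty":-172,"tz":-110,"rx":0,"ry":0,"rz":0,"fingers":0}]'
python3 - <<'E'
from h import *
from scipy.spatial.transform import Rotation as Ro
o=ctrl.get_obs();R=Ro.from_rotvec(o['orientation']).as_matrix(); print(R.round(3)); print(np.arctan2(R[1,2],R[0,2]),o['qpos'])
save('top','top1');save('side','side1')
crop('top1',340,240,480,345,5,'t1');crop('side1',330,130,470,270,4,'s1')
E
```

```text
t: 2.22
ee_pos: [426.8, -159.4, 122.7]
orientation: [-1.255, 1.129, -1.135]
ft_force: [-0.2, 0.0, 0.2]
width: 87.9
[[ 0.104  0.003  0.995]
 [-0.995 -0.001  0.104]
 [ 0.002 -1.     0.003]]
0.10410446590219313 [-3.83662668e-01  3.52324545e-01  2.07265251e+00  1.30869901e-04
  7.12921229e-01 -4.87863238e-01]
```

View pics/t1.png

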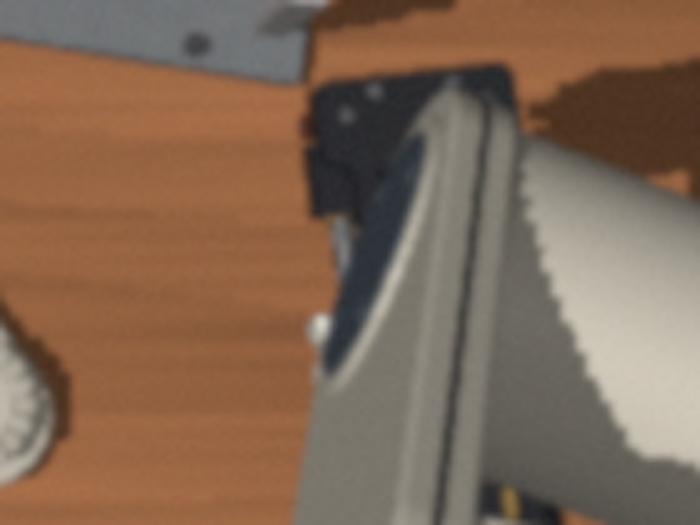

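View pics/s1.png

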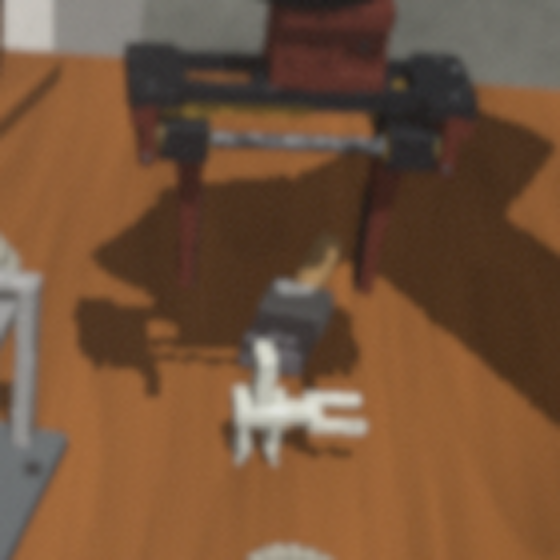

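Both pictures are consistent: the gripper is centred over the clip, its yaw matches, and it straddles the fin. I'll trim the position and descend.

```bash
python3 -m creep '[{"tx":-1,"ty":-2,"tz":-35,"rx":0,"ry":0,"rz":0,"fingers":0},{"tx":-1,"ty":-2,"tz":-35,"rx":0,"ry":0,"rz":0,"fingers":0},{"tx":-1,"ty":-2,"tz":-35,"rx":0,"ry":0,"rz":0,"fingers":0}]'
```

```text
t: 2.7
ee_pos: [425.0, -161.7, 86.7]
orientation: [-1.256, 1.132, -1.133]
ft_force: [0.0, -0.1, -0.9]
width: 87.6
```

```bash
python3 -m creep '[{"tx":0,"ty":-1.5,"tz":-20,"rx":0,"ry":0,"rz":0,"fingers":0},{"tx":0,"ty":-1.5,"tz":-36,"rx":0,"ry":0,"rz":0,"fingers":0},{"tx":0,"ty":-1.5,"tz":-36,"rx":0,"ry":0,"rz":0,"fingers":0}]'
```

```text
t: 3.08
ee_pos: [424.1, -163.0, 49.3]
orientation: [-1.257, 1.134, -1.132]
ft_force: [-0.1, -0.3, -0.0]
width: 87.8
```

```bash
python3 - <<'E'
from h import *
print(ctrl.get_obs()['ee_pos'])
save('side','side2')
crop('side2',340,150,460,260,6,'s2')
E
```

```text
[ 424.05518087 -162.98032231   49.28071583]
```

View pics/s2.png

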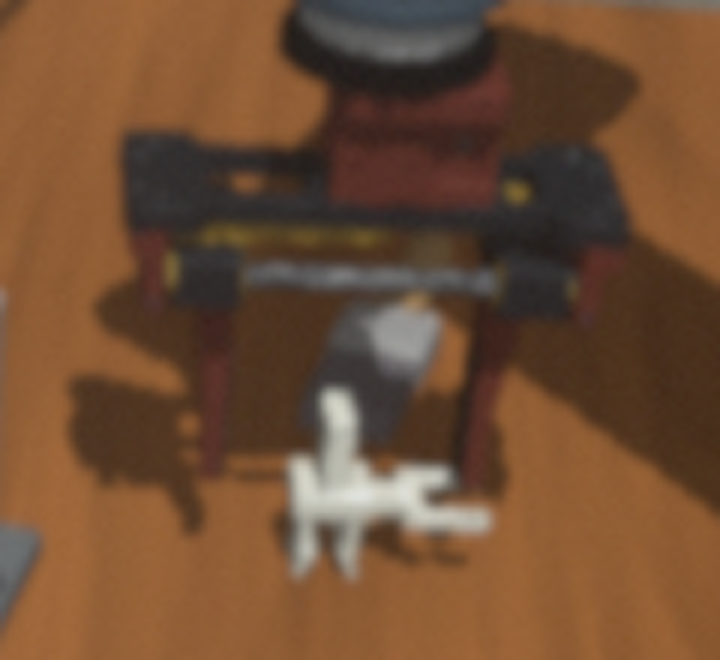

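```bash
python3 -m creep '[{"tx":0,"ty":0,"tz":1,"rx":0,"ry":0,"rz":0,"fingers":255},{"tx":0,"ty":0,"tz":1,"rx":0,"ry":0,"rz":0,"fingers":255},{"tx":0,"ty":0,"tz":1,"rx":0,"ry":0,"rz":0,"fingers":255},{"tx":0,"ty":0,"tz":1,"rx":0,"ry":0,"rz":0,"fingers":255},{"tx":0,"ty":0,"tz":1,"rx":0,"ry":0,"rz":0,"fingers":255},{"tx":0,"ty":0,"tz":1,"rx":0,"ry":0,"rz":0,"fingers":255},{"tx":0,"ty":0,"tz":1,"rx":0,"ry":0,"rz":0,"fingers":255},{"tx":0,"ty":0,"tz":1,"rx":0,"ry":0,"rz":0,"fingers":255}]'
```

```text
t: 4.12
ee_pos: [424.5, -163.2, 50.6]
orientation: [-1.256, 1.133, -1.133]
ft_force: [-0.4, 0.7, 0.1]
width: 11.3
```

```bash
python3 -m creep '[{"tx":0,"ty":0,"tz":40,"rx":0,"ry":0,"rz":0,"fingers":255},{"tx":0,"ty":0,"tz":100,"rx":0,"ry":0,"rz":0,"fingers":255},{"tx":0,"ty":0,"tz":140,"rx":0,"ry":0,"rz":0,"fingers":255},{"tx":0,"ty":0,"tz":140,"rx":0,"ry":0,"rz":0,"fingers":255}]'
python3 - <<'E'
from h import *
print(ctrl.get_obs()['ee_pos'],ctrl.get_obs()['width'])
save('side','side3'); crop('side3',340,110,480,250,5,'s3')
E
```

```text
t: 4.62
ee_pos: [426.3, -164.0, 193.4]
orientation: [-1.254, 1.127, -1.138]
ft_force: [0.2, 0.4, -1.5]
width: 9.8
[ 426.26726218 -163.98303945  193.41205505] 9.82553326255466
```

View pics/s3.png

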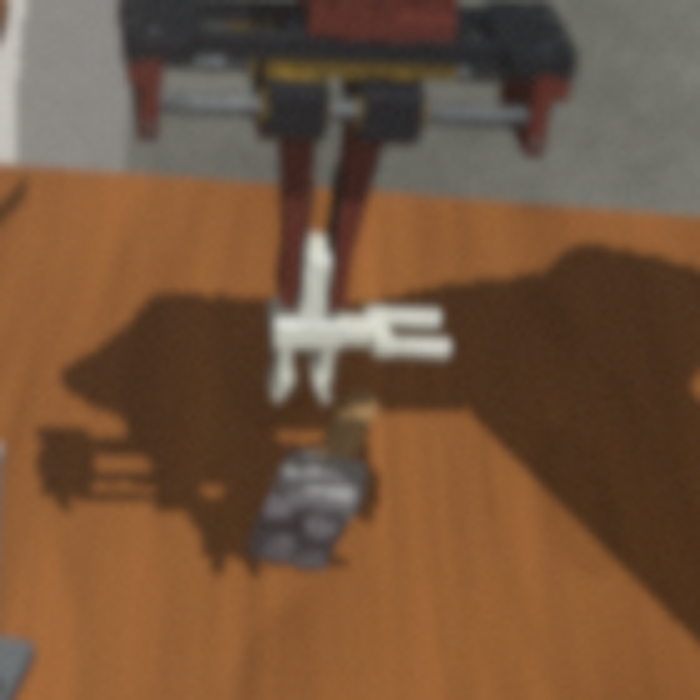

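```bash
python3 -m creep '[{"tx":168,"ty":165,"tz":0,"rx":0,"ry":0,"rz":-0.1,"fingers":255},{"tx":168,"ty":165,"tz":0,"rx":0,"ry":0,"rz":-0.266,"fingers":255},{"tx":168,"ty":165,"tz":0,"rx":0,"ry":0,"rz":-0.266,"fingers":255},{"tx":168,"ty":165,"tz":0,"rx":0,"ry":0,"rz":-0.266,"fingers":255},{"tx":168,"ty":165,"tz":0,"rx":0,"ry":0,"rz":-0.266,"fingers":255},{"tx":168,"ty":165,"tz":0,"rx":0,"ry":0,"rz":-0.266,"fingers":255},{"tx":168,"ty":165,"tz":0,"rx":0,"ry":0,"rz":-0.266,"fingers":255},{"tx":168,"ty":165,"tz":0,"rx":0,"ry":0,"rz":-0.266,"fingers":255}]'
python3 - <<'E'
from h import *
from scipy.spatial.transform import Rotation as Ro
o=ctrl.get_obs();R=Ro.from_rotvec(o['orientation']).as_matrix(); print(R.round(3)); print(np.arctan2(R[1,2],R[0,2]),o['ee_pos'],o['width'])
save('side','side4'); crop('side4',220,150,380,300,5,'s4')
save('top','top4'); crop('top4',210,160,410,300,4,'t4')
E
```

```text
t: 5.68
ee_pos: [591.8, 0.8, 190.6]
orientation: [-1.127, 1.33, -1.329]
ft_force: [-0.8, 0.2, -0.1]
width: 9.8
[[-0.164 -0.001  0.987]
 [-0.987 -0.    -0.164]
 [ 0.    -1.    -0.001]]
-0.1643744073723823 [591.77287251   0.82798384 190.56177173] 9.750085311053967
```

View pics/s4.png

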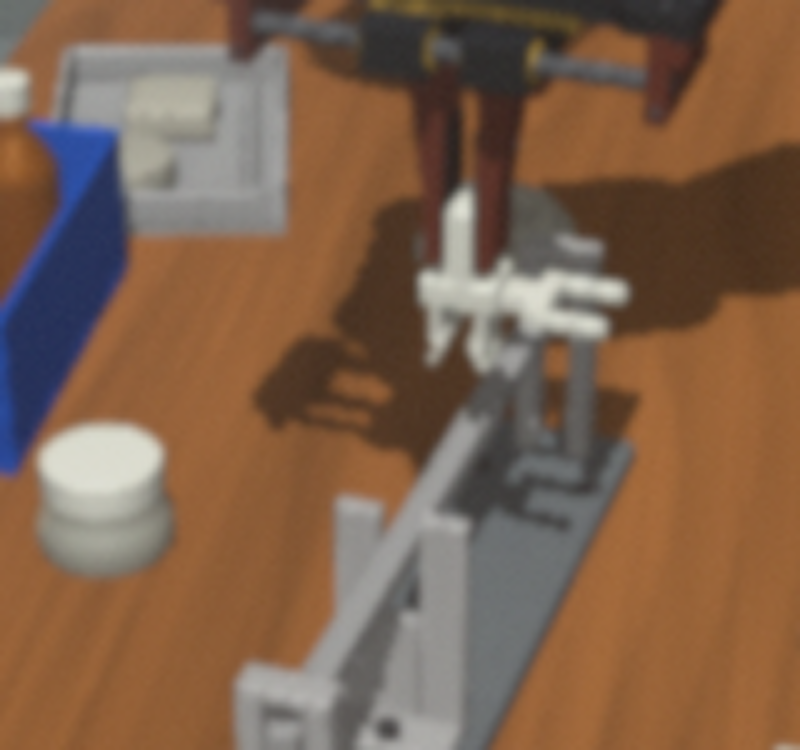

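View pics/t4.png

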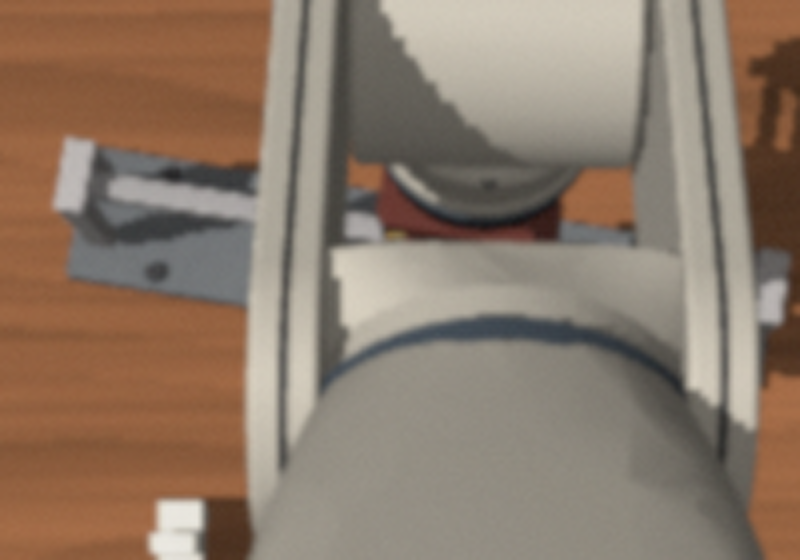

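```bash
cat > ov.py <<'E'
import sys
from fr import *
from scipy.spatial.transform import Rotation as Ro
def ov(tag,ee,yaw,dz,out,cr,s,rodz=101,extra=0):
    im=ld(tag); qq=(ee[0],ee[1],yaw); z0=ee[2]-dz
    L=[(box(qq,-5,5,-13,13,68+z0),(0,0,255)),(box(qq,-15,15,-13,13,38+z0),(255,0,0)),(box(qq,-15,15,-13,13,26+z0),(255,0,0)),(box(qq,-50,-50,-17,17,30+z0),(0,255,0)),(box(qq,-11,11,-13,13,z0),(0,255,255)),(box(q,-6,6,-160,160,rodz),(255,255,0)),(box(q,-6,6,-160,160,rodz-12),(255,255,0))]
    draw(0,im,L,out,cr,s)
E
python3 - <<'E' >/dev/null
from ov import *
ov('side4',[591.8,0.8,190.6],-.164,50,'o4',(240,150,380,270),5)
E
```

```text
(no output)
```

View pics/o4.png

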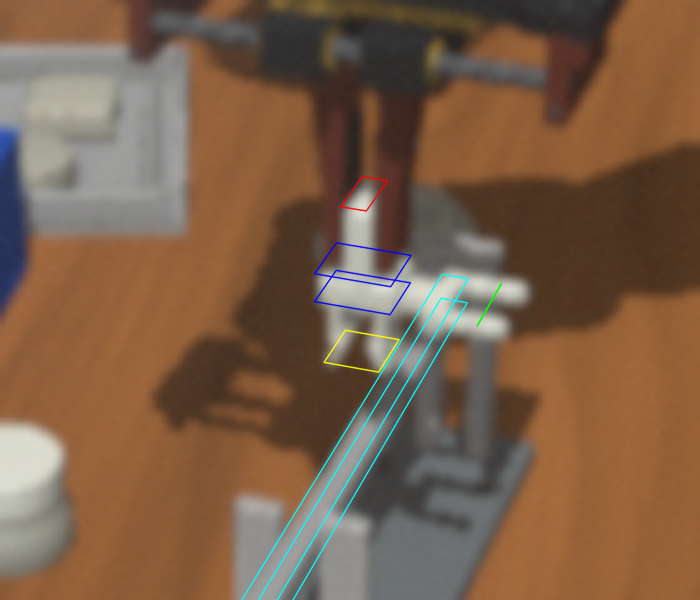

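```bash
python3 -m creep '[{"tx":1,"ty":0,"tz":-15,"rx":0,"ry":0,"rz":0.002,"fingers":255},{"tx":1,"ty":0,"tz":-28,"rx":0,"ry":0,"rz":0.002,"fingers":255},{"tx":1,"ty":0,"tz":-34,"rx":0,"ry":0,"rz":0.002,"fingers":255},{"tx":1,"ty":0,"tz":-34,"rx":0,"ry":0,"rz":0.002,"fingers":255},{"tx":1,"ty":0,"tz":-34,"rx":0,"ry":0,"rz":0.002,"fingers":255},{"tx":1,"ty":0,"tz":-34,"rx":0,"ry":0,"rz":0.002,"fingers":255}]'
cat > st.py <<'E'
from fr import *
o=ctrl.get_obs(); e=o['ee_pos'];p=e[:2]-q[:2];a=q[2]
import os
from scipy.spatial.transform import Rotation as Ro
R=Ro.from_rotvec(o['orientation']).as_matrix()
f=o['ft_force']
print('ST t%.2f'%o['t'],'railxy',round(p[0]*np.cos(a)+p[1]*np.sin(a),2),round(-p[0]*np.sin(a)+p[1]*np.cos(a),2),'z',e[2].round(2),'yaw',np.arctan2(R[1,2],R[0,2]).round(4),'F rail',round(f[0]*np.cos(a)+f[1]*np.sin(a),2),round(-f[0]*np.sin(a)+f[1]*np.cos(a),2),f[2].round(2),'M',o['moment'].round(2),o['width'].round(2))
E
python3 st.py|grep ST
python3 - <<'E' >/dev/null
from ov import *
o=ctrl.get_obs(); save('side','side5')
ov('side5',o['ee_pos'],-.162,50,'o5',(240,170,360,260),6,100)
crop('side5',240,170,360,260,6,'s5')
E
```

```text
t: 6.52
ee_pos: [593.8, 1.8, 157.1]
orientation: [-1.128, 1.326, -1.327]
ft_force: [-0.1, -0.4, -1.0]
width: 9.8Traceback (most recent call last):
  File "st.py", line 7, in <module>
    print('ST t%.2f'%o['t'],'railxy',round(p[0]*np.cos(a)+p[1]*np.sin(a),2),round(-p[0]*np.sin(a)+p[1]*np.cos(a),2),'z',e[2].round(2),'yaw',np.arctan2(R[1,2],R[0,2]).round(4),'F rail',round(f[0]*np.cos(a)+f[1]*np.sin(a),2),round(-f[0]*np.sin(a)+f[1]*np.cos(a),2),f[2].round(2),'M',o['moment'].round(2),o['width'].round(2))
                                                                                                                                                                                                                                                                                                              ^^^^^^^^^^^^^^^^
AttributeError: 'float' object has no attribute 'round'
```

View pics/s5.png

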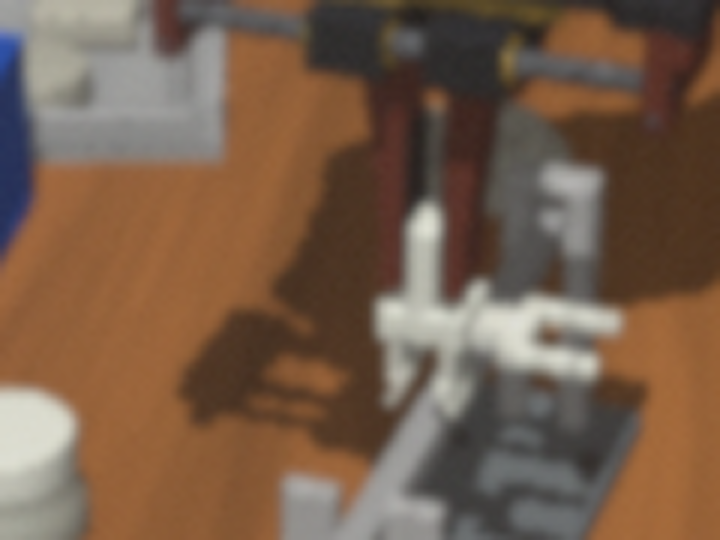

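View pics/o5.png

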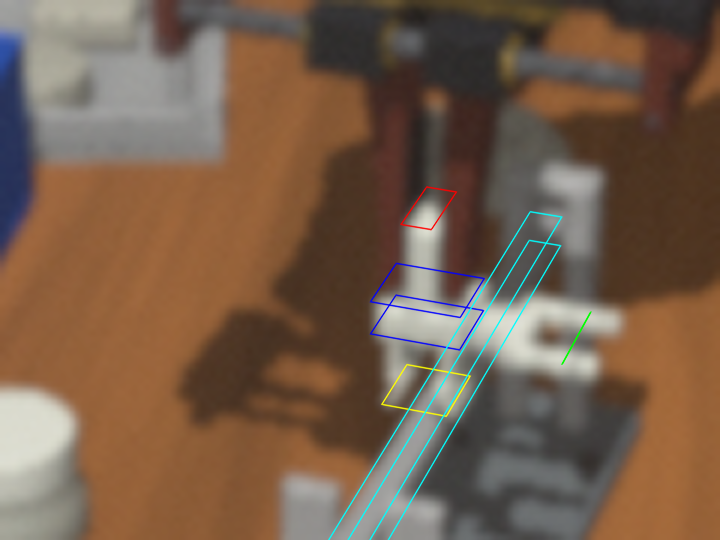

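```bash
sed -i "s/o\['width'\].round(2)/round(float(o['width']),2)/" st.py; python3 st.py|grep ST; python3 -m creep '[{"tx":0,"ty":0,"tz":-2,"rx":0,"ry":0,"rz":0,"fingers":255},{"tx":0,"ty":0,"tz":-4,"rx":0,"ry":0,"rz":0,"fingers":255},{"tx":0,"ty":0,"tz":-4,"rx":0,"ry":0,"rz":0,"fingers":255}]'; python3 st.py|grep ST
```

```text
ST t6.58 railxy 0.78 -20.37 z 157.06 yaw -0.161 F rail -0.63 0.05 -0.63 M [-0.07  0.06 -0.01] 9.73
t: 6.95
ee_pos: [593.3, 1.8, 152.4]
orientation: [-1.129, 1.327, -1.327]
ft_force: [0.2, 0.0, -0.8]
width: 9.9
ST t6.95 railxy 0.35 -20.44 z 152.44 yaw -0.161 F rail 0.23 0.07 -0.78 M [-0.04  0.03 -0.02] 9.9
```

```bash
python3 -m creep '[{"tx":0,"ty":0,"tz":-2,"rx":0,"ry":0,"rz":0,"fingers":255},{"tx":0,"ty":0,"tz":-4,"rx":0,"ry":0,"rz":0,"fingers":255}]'; python3 st.py|grep ST;  python3 -m creep '[{"tx":0,"ty":0,"tz":-2,"rx":0,"ry":0,"rz":0,"fingers":255}]'; python3 st.py|grep ST
```

```text
t: 7.2
ee_pos: [593.5, 1.8, 148.5]
orientation: [-1.129, 1.327, -1.327]
ft_force: [-0.2, 0.1, -0.4]
width: 10.0
ST t7.20 railxy 0.51 -20.42 z 148.54 yaw -0.161 F rail -0.18 0.05 -0.41 M [-0.06  0.06  0.04] 9.98
t: 7.32
ee_pos: [593.4, 1.7, 146.5]
orientation: [-1.129, 1.327, -1.327]
ft_force: [0.6, 0.3, -0.7]
width: 9.9
ST t7.33 railxy 0.48 -20.44 z 146.46 yaw -0.161 F rail 0.54 0.4 -0.73 M [-0.03  0.07 -0.01] 9.88
```

```bash
python3 -m creep '[{"tx":0,"ty":0,"tz":-2,"rx":0,"ry":0,"rz":0,"fingers":255}]' >/dev/null; python3 st.py|grep ST;  python3 -m creep '[{"tx":0,"ty":0,"tz":-1.5,"rx":0,"ry":0,"rz":0,"fingers":255}]'>/dev/null; python3 st.py|grep ST
```

```text
ST t7.45 railxy 0.53 -20.41 z 144.55 yaw -0.161 F rail -0.9 -0.16 2.3 M [-0.15  0.14  0.03] 9.86
ST t7.58 railxy 0.72 -20.38 z 143.36 yaw -0.161 F rail -0.58 1.35 4.59 M [-0.04  0.22  0.03] 9.73
```

```bash
python3 -m creep '[{"tx":0,"ty":0,"tz":-1.5,"rx":0,"ry":0,"rz":0,"fingers":255}]'>/dev/null; python3 st.py|grep ST
```

```text
ST t7.70 railxy 0.98 -20.34 z 142.32 yaw -0.161 F rail -1.27 -0.9 11.94 M [-0.04  0.52 -0.01] 9.63
```

```bash
python3 -m creep '[{"tx":-0.3,"ty":0,"tz":-1,"rx":0,"ry":0,"rz":0,"fingers":255}]'>/dev/null; python3 st.py|grep ST
```

```text
ST t7.83 railxy 0.93 -20.35 z 141.65 yaw -0.161 F rail -0.08 0.14 0.29 M [-0.05  0.17  0.03] 9.73
```

```bash
python3 -m creep '[{"tx":-0.2,"ty":0,"tz":-2,"rx":0,"ry":0,"rz":0,"fingers":255}]'>/dev/null; python3 st.py|grep ST;python3 -m creep '[{"tx":-0.2,"ty":0,"tz":-2,"rx":0,"ry":0,"rz":0,"fingers":255}]'>/dev/null; python3 st.py|grep ST
```

```text
ST t7.95 railxy 0.43 -20.44 z 138.96 yaw -0.1611 F rail 0.34 0.57 0.83 M [-0.09 -0.04 -0.03] 10.09
ST t8.07 railxy 0.15 -20.5 z 136.59 yaw -0.161 F rail 0.39 -0.19 1.03 M [-0.02 -0.18 -0.05] 9.61
```

```bash
python3 -m creep '[{"tx":0,"ty":0,"tz":-2,"rx":0,"ry":0,"rz":0,"fingers":255}]'>/dev/null; python3 st.py|grep ST
```

```text
ST t8.20 railxy 0.09 -20.51 z 134.52 yaw -0.1609 F rail 1.72 -0.21 0.64 M [-0.12 -0.15  0.02] 9.79
```

```bash
python3 -m creep '[{"tx":0.3,"ty":0,"tz":-2,"rx":0,"ry":0,"rz":0,"fingers":255}]'>/dev/null; python3 st.py|grep ST
```

```text
ST t8.32 railxy 0.18 -20.51 z 132.46 yaw -0.161 F rail 1.19 -0.36 2.11 M [-0.09 -0.12 -0.03] 10.15
```

```bash
python3 -m creep '[{"tx":0.1,"ty":0,"tz":-1.5,"rx":0,"ry":0,"rz":0,"fingers":255}]'>/dev/null; python3 st.py|grep ST
```

```text
ST t8.45 railxy 0.21 -20.45 z 130.94 yaw -0.161 F rail 0.65 -0.2 1.08 M [-0.07 -0.12  0.01] 9.73
```

```bash
python3 -m creep '[{"tx":0.1,"ty":0,"tz":-1,"rx":0,"ry":0,"rz":0,"fingers":255}]'>/dev/null; python3 st.py|grep ST
```

```text
ST t8.57 railxy 0.22 -20.49 z 129.97 yaw -0.161 F rail 0.61 -0.42 2.19 M [-0.1  -0.07 -0.04] 10.11
```

```bash
python3 -m creep '[{"tx":0.1,"ty":0,"tz":-1,"rx":0,"ry":0,"rz":0,"fingers":255}]'>/dev/null; python3 st.py|grep ST
```

```text
ST t8.70 railxy 0.31 -20.43 z 129.06 yaw -0.161 F rail 0.68 -0.1 1.89 M [-0.06 -0.    0.01] 9.52
```

```bash
python3 -m creep '[{"tx":0,"ty":0,"tz":-1,"rx":0,"ry":0,"rz":0,"fingers":255}]'>/dev/null; python3 st.py|grep ST
```

```text
ST t8.82 railxy 0.34 -20.44 z 128.1 yaw -0.161 F rail -0.14 0.53 1.97 M [-0.1  -0.07 -0.04] 9.73
```

```bash
python3 -m creep '[{"tx":0,"ty":0,"tz":-0.8,"rx":0,"ry":0,"rz":0,"fingers":255}]'>/dev/null; python3 st.py|grep ST
```

```text
ST t8.95 railxy -0.16 -20.51 z 126.97 yaw -0.161 F rail 0.19 1.22 -1.39 M [-0.07  0.12  0.02] 10.04
```

```bash
python3 -m creep '[{"tx":0,"ty":0,"tz":-0.8,"rx":0,"ry":0,"rz":0,"fingers":255}]'>/dev/null; python3 st.py|grep ST
```

```text
ST t9.07 railxy -0.05 -20.49 z 126.3 yaw -0.161 F rail -2.6 0.41 6.83 M [0.04 0.58 0.  ] 9.54
```

```bash
python3 -m creep '[{"tx":-0.3,"ty":0,"tz":-0.3,"rx":0,"ry":0,"rz":0,"fingers":255}]'>/dev/null; python3 st.py|grep ST
```

```text
ST t9.20 railxy -0.08 -20.51 z 126.32 yaw -0.161 F rail -1.59 -0.42 4.03 M [-0.01  0.34 -0.01] 9.95
```

```bash
python3 -m creep '[{"tx":-0.2,"ty":0,"tz":-0.5,"rx":0,"ry":0,"rz":0,"fingers":255}]'>/dev/null; python3 st.py|grep ST; python3 - <<'E' >/dev/null
from ov import *
o=ctrl.get_obs(); save('side','side6')
ov('side6',o['ee_pos'],-.162,50,'o6',(240,170,360,260),6,100)
crop('side6',240,170,360,260,6,'s6')
E
```

```text
ST t9.32 railxy -0.07 -20.49 z 126.31 yaw -0.161 F rail -3.36 -0.1 8.83 M [-0.02  0.6   0.05] 9.6
```

View pics/s6.png

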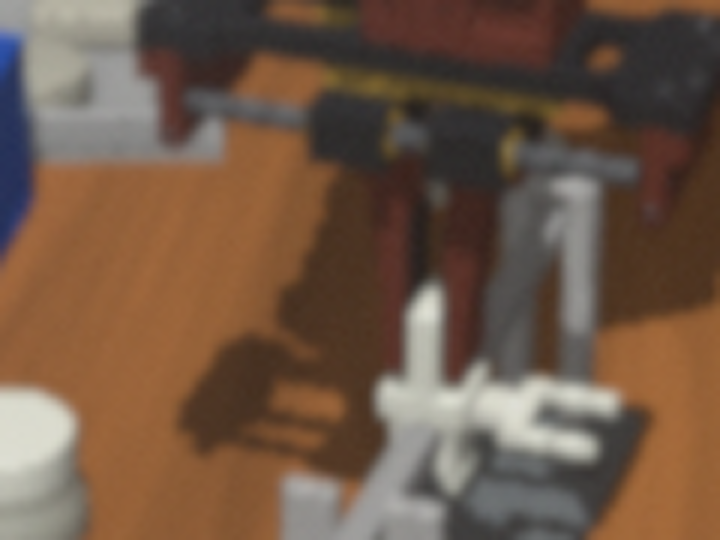

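View pics/o6.png

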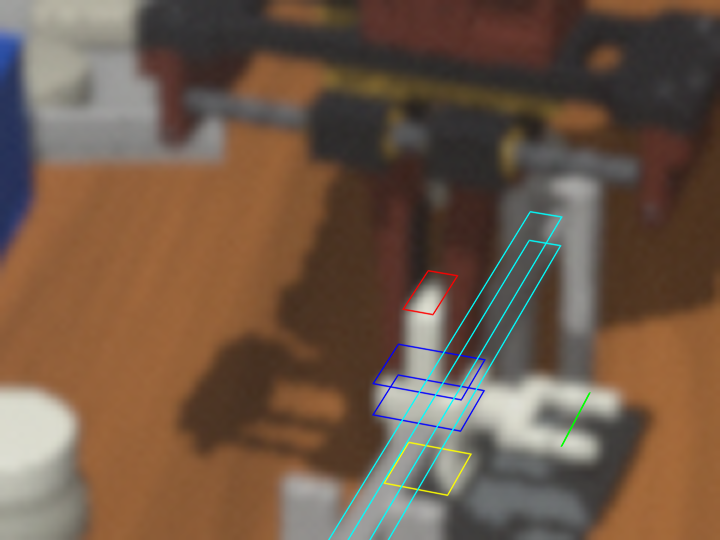

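```bash
python3 -m creep '[{"tx":0,"ty":0,"tz":0.9,"rx":0,"ry":0,"rz":0,"fingers":255},{"tx":0,"ty":0,"tz":0.9,"rx":0,"ry":0,"rz":0,"fingers":255}]'>/dev/null; python3 st.py|grep ST
```

```text
ST t9.62 railxy -0.06 -20.53 z 126.57 yaw -0.161 F rail -0.24 0.32 -1.01 M [ 0.03  0.06 -0.06] 9.58
```

```bash
python3 -m creep '[{"tx":0.6,"ty":4,"tz":0,"rx":0,"ry":0,"rz":0,"fingers":255},{"tx":1.3,"ty":8,"tz":0,"rx":0,"ry":0,"rz":0,"fingers":255},{"tx":2,"ty":12,"tz":0,"rx":0,"ry":0,"rz":0,"fingers":255}]'>/dev/null; python3 st.py|grep ST
```

```text
ST t10.00 railxy -0.03 -7.97 z 126.61 yaw -0.1609 F rail -0.23 0.23 -1.15 M [ 0.01  0.09 -0.03] 9.46
```

```bash
python3 -m creep '[{"tx":0.7,"ty":4,"tz":0,"rx":0,"ry":0,"rz":0,"fingers":255},{"tx":1.3,"ty":8,"tz":0,"rx":0,"ry":0,"rz":0,"fingers":255},{"tx":2,"ty":12,"tz":0,"rx":0,"ry":0,"rz":0,"fingers":255}]'>/dev/null; python3 st.py|grep ST
```

```text
ST t10.38 railxy -0.01 4.13 z 126.68 yaw -0.161 F rail -0.45 0.68 -0.81 M [-0.08  0.06 -0.02] 10.01
```

```bash
python3 -m creep '[{"tx":0.7,"ty":4,"tz":0,"rx":0,"ry":0,"rz":0,"fingers":255},{"tx":1.3,"ty":8,"tz":0,"rx":0,"ry":0,"rz":0,"fingers":255},{"tx":2,"ty":12,"tz":0,"rx":0,"ry":0,"rz":0,"fingers":255},{"tx":2.6,"ty":16,"tz":0,"rx":0,"ry":0,"rz":0,"fingers":255},{"tx":3.1,"ty":19,"tz":0,"rx":0,"ry":0,"rz":0,"fingers":255}]'>/dev/null; python3 st.py|grep ST
python3 - <<'E' >/dev/null
from h import *
save('side','side7'); crop('side7',240,190,360,280,6,'s7')
E
```

```text
ST t11.00 railxy 0.0 23.33 z 126.69 yaw -0.1609 F rail 0.05 -0.67 -0.92 M [-0.1   0.11 -0.03] 9.42
```

View pics/s7.png

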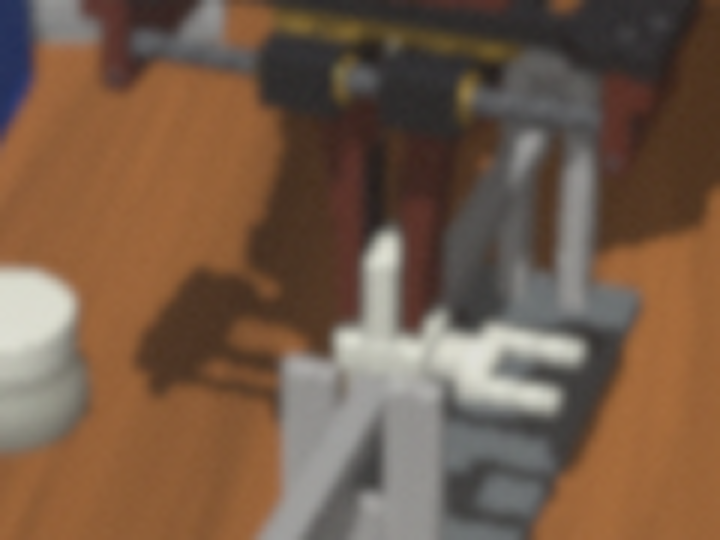

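```bash
python3 -m creep '[{"tx":0.3,"ty":2,"tz":0,"rx":0,"ry":0,"rz":0,"fingers":255},{"tx":0.6,"ty":4,"tz":0,"rx":0,"ry":0,"rz":0,"fingers":255}]'>/dev/null; python3 st.py|grep ST;python3 -m creep '[{"tx":0.16,"ty":1,"tz":0,"rx":0,"ry":0,"rz":0,"fingers":255}]'>/dev/null; python3 st.py|grep ST
```

```text
ST t11.30 railxy -0.07 27.16 z 126.67 yaw -0.1611 F rail 0.63 0.78 -0.58 M [-0.02  0.08  0.01] 9.7
ST t11.43 railxy -0.07 28.18 z 126.68 yaw -0.161 F rail 0.06 0.11 -0.53 M [-0.02  0.06  0.07] 9.67
```

```bash
python3 -m creep '[{"tx":0.16,"ty":1,"tz":0,"rx":0,"ry":0,"rz":0,"fingers":255}]'>/dev/null; python3 st.py|grep ST
```

```text
ST t11.55 railxy -0.1 29.17 z 126.67 yaw -0.161 F rail 0.29 0.09 -0.32 M [-0.05  0.08  0.02] 9.85
```

```bash
python3 -m creep '[{"tx":0.16,"ty":1,"tz":0,"rx":0,"ry":0,"rz":0,"fingers":255}]'>/dev/null; python3 st.py|grep ST
```

```text
ST t11.68 railxy -0.08 30.18 z 126.68 yaw -0.161 F rail -0.07 0.9 -0.36 M [-0.1   0.07 -0.02] 9.46
```

```bash
python3 -m creep '[{"tx":0.12,"ty":0.7,"tz":0,"rx":0,"ry":0,"rz":0,"fingers":255}]'>/dev/null; python3 st.py|grep ST
```

```text
ST t11.80 railxy -0.08 30.9 z 126.66 yaw -0.161 F rail 0.44 -0.44 -0.68 M [-0.08  0.07  0.01] 9.92
```

```bash
python3 -m creep '[{"tx":0.12,"ty":0.7,"tz":0,"rx":0,"ry":0,"rz":0,"fingers":255}]'>/dev/null; python3 st.py|grep ST
```

```text
ST t11.93 railxy -0.06 31.57 z 126.67 yaw -0.1611 F rail 0.32 -0.99 -0.59 M [-0.06  0.06 -0.03] 9.67
```

```bash
python3 -m creep '[{"tx":0.12,"ty":0.7,"tz":0,"rx":0,"ry":0,"rz":0,"fingers":255}]'>/dev/null; python3 st.py|grep ST
```

```text
ST t12.05 railxy -0.08 31.8 z 126.69 yaw -0.1607 F rail 0.12 -5.22 -0.22 M [-0.95  0.15 -0.03] 9.92
```

```bash
python3 -m creep '[{"tx":0.12,"ty":0.7,"tz":0,"rx":0,"ry":0,"rz":0,"fingers":255}]'>/dev/null; python3 st.py|grep ST
```

```text
ST t12.18 railxy -0.08 31.92 z 126.73 yaw -0.1606 F rail 0.55 -7.84 1.31 M [-1.61  0.19 -0.  ] 9.87
```

```bash
python3 -m creep '[{"tx":-0.08,"ty":-0.5,"tz":-0.1,"rx":0,"ry":0,"rz":0,"fingers":255},{"tx":-0.08,"ty":-0.5,"tz":-0.1,"rx":0,"ry":0,"rz":0,"fingers":255}]'>/dev/null; python3 st.py|grep ST
```

```text
ST t12.43 railxy -0.07 31.82 z 126.65 yaw -0.161 F rail -0.69 -5.36 1.56 M [-1.09  0.28 -0.06] 9.89
```

```bash
python3 -m creep '[{"tx":-0.05,"ty":-0.3,"tz":0,"rx":0,"ry":0,"rz":0,"fingers":255},{"tx":-0.05,"ty":-0.3,"tz":0,"rx":0,"ry":0,"rz":0,"fingers":255}]'>/dev/null; python3 st.py|grep ST
```

```text
ST t12.68 railxy -0.06 31.83 z 126.63 yaw -0.1609 F rail -0.0 -5.49 1.89 M [-1.07  0.31 -0.06] 9.8
```

```bash
python3 -m creep '[{"tx":0,"ty":0,"tz":0,"rx":0,"ry":0,"rz":0,"fingers":150},{"tx":0,"ty":0,"tz":0,"rx":0,"ry":0,"rz":0,"fingers":150},{"tx":0,"ty":0,"tz":0,"rx":0,"ry":0,"rz":0,"fingers":150},{"tx":0,"ty":0,"tz":0,"rx":0,"ry":0,"rz":0,"fingers":150}]'; python3 st.py|grep ST
python3 - <<'E' >/dev/null
from h import *
save('side','side8'); crop('side8',240,190,360,280,6,'s8')
E
```

```text
t: 13.18
ee_pos: [601.5, 53.9, 126.6]
orientation: [-1.129, 1.327, -1.327]
ft_force: [0.7, 0.3, 0.3]
width: 36.2
ST t13.18 railxy -0.04 32.37 z 126.58 yaw -0.1609 F rail 0.61 0.4 0.27 M [-0.06  0.04 -0.07] 36.24
```

View pics/s8.png

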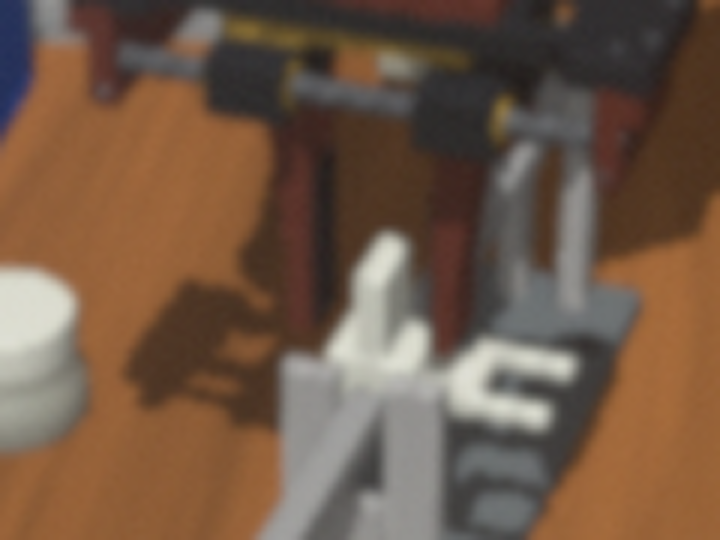

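```bash
python3 -m creep '[{"tx":0,"ty":0,"tz":15,"rx":0,"ry":0,"rz":0,"fingers":150},{"tx":0,"ty":0,"tz":50,"rx":0,"ry":0,"rz":0,"fingers":150},{"tx":0,"ty":0,"tz":100,"rx":0,"ry":0,"rz":0,"fingers":100},{"tx":0,"ty":-60,"tz":130,"rx":0,"ry":0,"rz":0,"fingers":100},{"tx":-60,"ty":-120,"tz":130,"rx":0,"ry":0,"rz":0,"fingers":100},{"tx":-120,"ty":-180,"tz":130,"rx":0,"ry":0,"rz":0,"fingers":100},{"tx":-140,"ty":-240,"tz":130,"rx":0,"ry":0,"rz":0,"fingers":100},{"tx":-140,"ty":-300,"tz":130,"rx":0,"ry":0,"rz":0,"fingers":100},{"tx":-140,"ty":-300,"tz":130,"rx":0,"ry":0,"rz":0,"fingers":100},{"tx":-140,"ty":-300,"tz":130,"rx":0,"ry":0,"rz":0,"fingers":100}]'
python3 - <<'E' >/dev/null
from ov import *
save('side','side9'); save('top','top9')
ee=[596.27+.161*31.9,21.99+.987*31.9,76.3]
ov('side9',ee,-.162,0,'os9',(240,190,360,280),6,102.3)
crop('side9',240,190,360,280,6,'s9')
ov('top9',ee,-.162,0,'ot9',(250,170,350,245),7,102.3); crop('top9',250,170,350,245,7,'t9')
E
```

```text
t: 14.48
ee_pos: [461.0, -248.6, 257.7]
orientation: [-1.126, 1.328, -1.331]
ft_force: [0.2, 0.2, -0.8]
width: 53.7
```

View pics/s9.png

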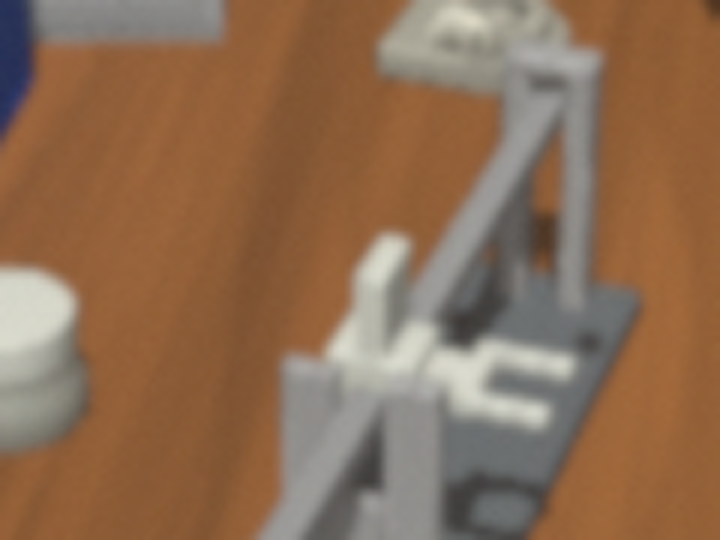

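View pics/t9.png

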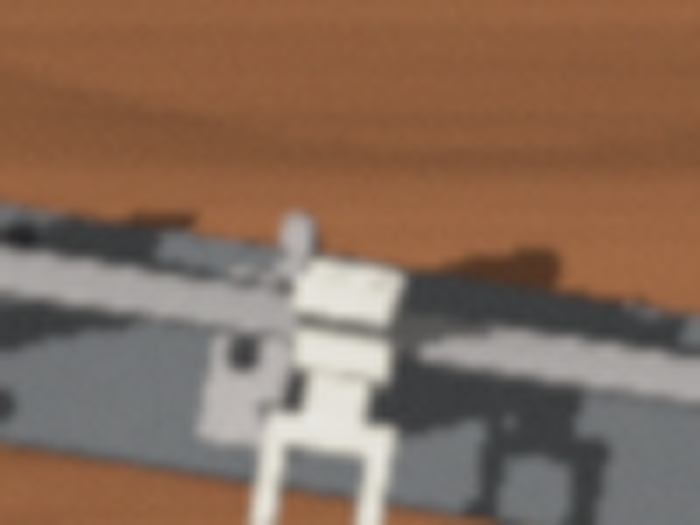

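View pics/ot9.png

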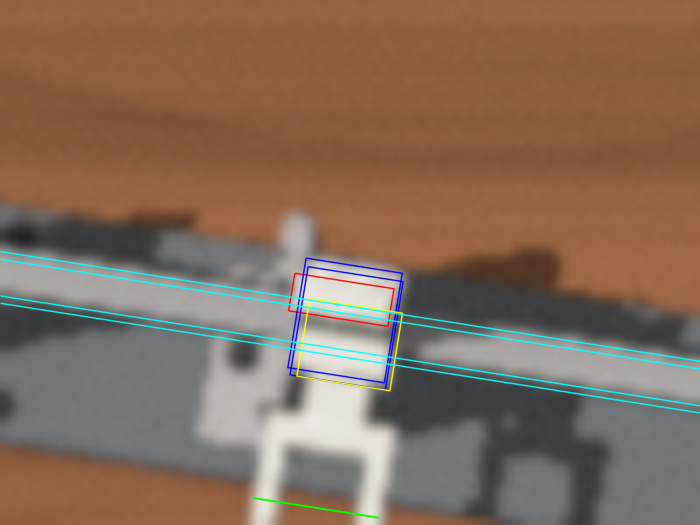

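View pics/os9.png

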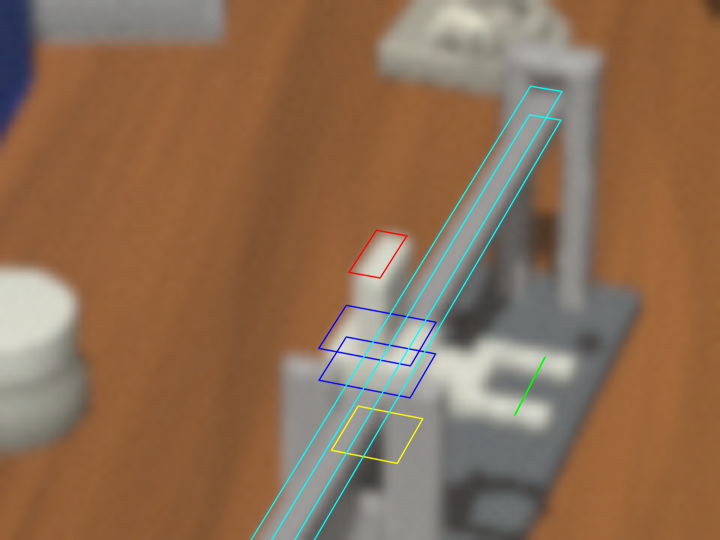

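```bash
python3 - <<'E'
from h import *
a=ld('side0')['pixels'].astype(int);b=ld('side9')['pixels'].astype(int)
cv2.imwrite('pics/cmp.png',np.hstack([cv2.resize(ld('side9')['pixels'],(400,300)),cv2.resize(ld('top9')['pixels'],(400,300))]))
d=np.clip(np.abs(a-b).sum(2),0,255).astype(np.uint8); cv2.imwrite('pics/diff.png',d)
E
```

```text
(no output)
```

View pics/cmp.png

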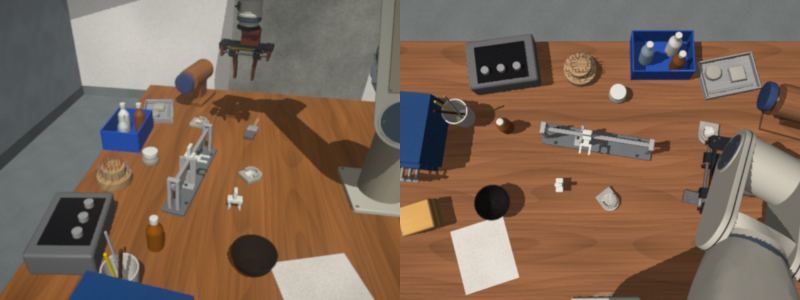

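View pics/diff.png

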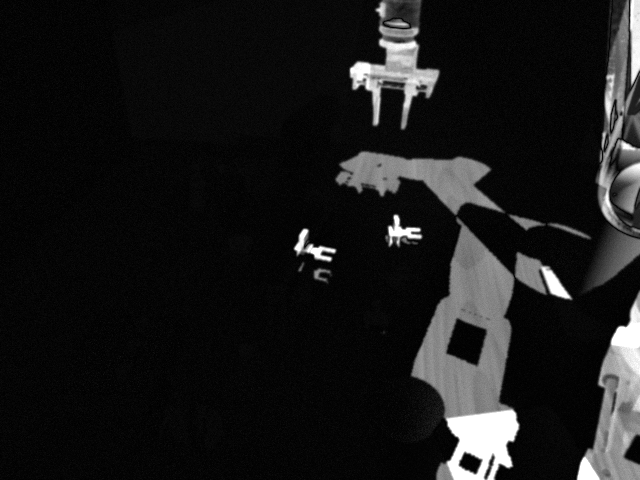

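The difference image shows changes only at the clip's old spot (400,232), its new spot (310,247), the arm and shadows. Nothing else on the bench moved.

```bash
python3 -c "
from workcell import ctrl
print(ctrl.close_job())"
```

```text
the job is handed in; nothing more can be done
None
```

The clip is on the rod against the stop plate and released. I handed the job in at about 14.5 s.

- **Pressing on:** I pressed the clip over the rod about 52 mm clear of the stop, with its rest towards the robot. Spreading the jaws took up to about 12–13 N. The jaws snapped shut about 18 mm below first touch. A firm press of about 9 N then moved it no further.
- **Sliding:** It slid about 52 mm along the rod with almost no drag and met the stop at up to about 8 N. I let go with about 5 N still holding it against the plate.
- **Forces:** All the readings I took stayed under 20 N. They come only at the end of each move, so brief peaks in between were not seen.
- **Last checks:** Both cameras show the clip seated and upright against the stop, with its rest towards the robot. The arm is well clear, and nothing else on the side view has moved.
- **Not confirmed:** The cameras can't show a gap smaller than about 1 mm at the stop, so that it is fully flush rests on the force and position readings at release. In the side view the clip sat about 1–1.5 mm off its predicted position, within the 2 mm calibration.

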